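Hang a painted plaque on the drying rail

TASK

Take the carrier with the blue plaque (yellow grip tab) out of the wooden rest and hook it over the drying rail on the blue loading section. Then slide it along the rail, without unhooking it, until its hook covers the red mark, and let go so that it hangs there upright. Leave the terracotta carrier standing in the rest.

Things in the scene. Friction and masses are not known exactly. Their poses are not given: they have to be found in the camera images.
- carrier: Loose rigid carrier to hang up: 0.22 kg, 166 mm tall. Origin: centre of its underside; z up, y along the plaque's width. Bottom: blue ceramic plaque 10 (x) x 70 (y) x 60 (z) mm; above it an aluminium C-shaped hook of strip 24 mm wide (y), 5 mm thick; on top a yellow grip tab 14 (x) x 30 (y) mm, z 122 to 166 mm. Starts upright in the rest, own +x pointing away from the robot
- carrier_hook (a point): point in the hook, 112 mm above the underside, on the rail's axis when seated; axes as carrier. Hook opens to +x: back leg x -17 to -12 mm, bridge top z 66 mm, roof an upside-down 90 degree V, front lip x 12 to 17 mm ending at z 98 mm. The rail comes in under the lip through the gap z 66 to 98 mm, then the carrier is lowered 30 mm until the V sits on the rail
- carrier_tab (a point): centre of the carrier's yellow grip tab, 144 mm above its underside; axes as the carrier
- other: a second loose carrier of the same shape and size with a terracotta plaque and a black grip tab; stays in the rest. Origin: centre of its underside
- rest: fixed wooden rest 70 (x) x 270 (y) x 32 (z) mm with a slot 13 mm wide, 20 mm deep along its y (slot floor 12 mm above the table). The two carriers stand in it parallel to it, about 70 mm either side of its middle, either one on either side. Origin: centre of its underside
- rail_axis (a point): middle of the fixed drying rail: level steel bar, 12 mm diameter, along this point's y, axis 180 mm above the table, 430 mm long between two 16 mm posts at y -215 and +215 mm with 22 mm black knobs reaching 203 mm above the table. Below it a plank foot 90 x 480 x 15 mm. x points away from the robot
- load: the loading section: 80 mm of the rail coloured blue (and a blue patch on the plank below), a surface colour only. Origin: its centre on the rail's axis, y along the rail. May be near either end
- mark: the mark: 24 mm of the rail coloured red, as wide as the hook (and a red stripe across the plank below), a surface colour only. Origin: its centre on the rail's axis, y along the rail

How it is judged:
On the way, in this order (a step that is already met when the one before it is completed fails the run):
1. the carrier is hooked on the rail within the blue loading section (x of carrier_hook in the frame of rail_axis between -0.01 and 0.01 m and z of carrier_hook in the frame of rail_axis between -0.006 and 0.011 m and y of carrier_hook in the frame of load between -0.038 and 0.038 m), for 0.2 s.
2. the carrier, still on the rail, has come to the red mark (x of carrier_hook in the frame of rail_axis between -0.01 and 0.01 m and z of carrier_hook in the frame of rail_axis between -0.006 and 0.011 m and y of carrier_hook in the frame of mark between -0.01 and 0.01 m), for 0.2 s.
At the end, for the whole second after the job is handed in: The blue carrier hangs at rest and upright (within 7 degrees) on the rail by its hook, the hook's point within 7 mm of the rail's axis sideways and 6 mm in height, and within 10 mm of the red mark's centre along the rail; the terracotta carrier still stands in the rest (x of carrier_hook in the frame of rail_axis between -0.007 and 0.007 m and z of carrier_hook in the frame of rail_axis between -0.006 and 0.006 m and y of carrier_hook in the frame of mark between -0.01 and 0.01 m and angle between carrier's own z axis and vertical below 0.12 rad and linear speed of carrier below 0.02 m/s and contact force between carrier and rail above 0.5 N and angle between other's own z axis and vertical below 0.2 rad); the robot touches nothing.
It fails at once if the rail goes into or out of the carrier's hook anywhere but at the blue loading section (50 mm either side of its centre) (x of carrier_hook in the frame of rail_axis between -0.02 and 0.02 m and z of carrier_hook in the frame of rail_axis between 0.012 and 0.045 m and y of carrier_hook in the frame of rail_axis between -0.215 and 0.215 m and (y of carrier_hook in the frame of load above 0.05 m or y of carrier_hook in the frame of load below -0.05 m)).
It fails at once if the terracotta carrier is moved more than 20 mm (distance of other from where it was at the start of the episode above 0.02 m).
It also fails if it takes over 51 s, if anything falls off the work surface, if the arm or the gripper's body presses on something with over 40 N, if the wrist force passes 120 N, or if a joint passes its speed limit or range.

ROBOT

A 6-joint arm with a two-finger parallel gripper is mounted at the origin on the work surface. World frame = base frame: x ahead of the robot, y to its left, z up, the work surface at z = 0. Lengths are in m, angles in rad, forces in N, time in s.
With the tool pointing down it reaches from about 0.25 to 0.775 m from the base axis. Payload 4 kg.
Tool frame: the origin (TCP) lies on the centre line of the jaws, within the pads' length; the fingertips stand 22 mm ahead of it and the grasp point (between the pads) lies 3 mm ahead of it; z points along the fingers, x is the direction in which the jaws open and shut, and the axes are right-handed (so a half turn about z gives the same grasp; the last joint's range is limited). The gripper opens to 94 mm and grips with 3 to 60 N. Pads are 16 mm wide; open, the fingers measure 119 mm over their backs; the gripper's body (75 mm by 177 mm) begins 78 mm behind the grasp point.
Start: joints at [1.165, 0.087, 1.371, -0, 1.684, -0.103], TCP at [0.164, 0.525, 0.202] pointing down, gripper open.
Joint ranges: [-3.1, 3.1], [-0.76, 2.03], [0.27, 2.55], [-1.08, 4.22], [0.17, 2.65], [-2.57, 2.57]. Speed limits (rad/s): [2.79, 2.79, 3.14, 3.14, 3.14, 3.14].

INTERFACE

Orientations are given as a 3x3 rotation matrix whose columns are the frame's x, y, z axes.
In Python, from bench import r, viewer gives the robot as it stands.
- The arm moves only by the tool play_rows, never from a script. Its argument "targets" is a list of rows, each an object of numbers: "grip": the opening, from -1 (shut) to 1 (fully open); "dx", "dy", "dz": the shift along the tool's x, y, z each as a share of 1 m, from -1 to 1; "wx", "wy", "wz": the turn, a rotation vector about the tool's x, y, z each as a share of 90 degrees, from -1 to 1. In form: [{"grip": .., "dx": .., "dy": .., "dz": .., "wx": .., "wy": .., "wz": ..}, ...]. A call has exactly 5 rows; each row shifts and turns the commanded pose from where the row before left it, along the tool's axes as they then stand; what a row does not reach is not made up. A row lasts 1/10 s, in which the tool goes at most 50 mm and 8.59 degrees, less where a joint would pass 70% of its speed; a pose out of reach is approached as far as the arm can. A call with a number of a shift or a turn outside -1 to 1 is refused whole. A call with a gripper value outside its range is refused whole. The fingers move at their own pace and stop on an object; "grip_force" is the grip in N (left out, the last holds). Time passes only in rows, so rows that do not move let the fingers close, or fill a call up. It gives the time, the measured TCP pose, the force and the opening at its end, in the units of the state.
- r.get_obs(): the state, without advancing time (a new reading comes with each control period).
- viewer.capture(name): name is "side" or "top" or "wrist"; returns a dict with "frame" (480x640x3 uint8, blue, green, red), "fx", "fy", "cx", "cy" (pixels), "distortion" ([k1, k2, p1, p2, k3] as OpenCV has them; the pictures are not rectified), "T" (4x4, takes a point from camera to world coordinates); the wrist camera has in their place "mount" (4x4, takes a point from camera to tool coordinates, whose origin is the TCP and whose axes are the tool frame's). Camera axes: x right, y down, z forward; pixel columns grow to the right and rows downward; lengths in m; the calibration is good to about 2 mm. A picture is of the moment at which its call begins: read the wrist's pose just before it. There is no depth.
- r.close_job(): hands the job in, once; it reports no verdict.
The state is a dict: "time": time; "joint_positions": joint angles; "joint_vel": joint speeds; "effort": joint torques, N m; "tool_pos": TCP position; "ee_rot": TCP orientation; "force": force on the tool from outside, world axes, zero at the start; "wrist_torque": the same for the moment, N m; "grip_width": opening from 0.0 (shut) to 1.0 (fully open).
Only numpy, scipy, OpenCV 4.12 (cv2) and the standard library are available. Lean on these libraries where they do the work, as an engineer would, in place of code of your own. Each camera call takes 0.05 s, during which the arm holds its last target. There are 200 camera calls.

## Working session

There is one attempt and no reset: what is moved stays moved. The work goes in short steps, Python scripts to look and compute and a tool call to move; the robot and the scene stay as the last step left them, time stands still between calls to the robot, and variables do not carry over. Pictures are saved under pics/ and viewed, about 8 in all and at most 12, crops included, and the job is handed in when it is done.

Besides the shell and the picture viewer there is one more tool, called after ">>>" in YAML: its name, and indented under it one key for each argument. play_rows: Moves the arm, as the interface text tells. Shift numbers are shares of 1 m and turn numbers shares of 90 degrees, none past 1 either way. Its arguments: {"type":"object","properties":{"targets":{"type":"array"},"grip_force":{"type":"number"}},"required":["targets"]}

```bash
mkdir -p pics; ls
python3 - <<'E'
from bench import r, viewer
import cv2, numpy as np
o=r.get_obs(); print(o)
for n in ("side","top"):
    c=viewer.capture(n); cv2.imwrite(f"pics/{n}0.png",c["frame"]); print(n,c["fx"],c["fy"],c["cx"],c["cy"],c["distortion"]); print(np.round(c["T"],3))
E
```

```text
pics
{'time': 0.0, 'joint_positions': array([ 1.16491930e+00,  8.79566205e-02,  1.37224023e+00, -1.57667835e-05,
        1.68356225e+00, -1.03094441e-01]), 'joint_vel': array([ 0.00065512,  0.00080482,  0.00056999, -0.00035582, -0.0019235 ,
       -0.00071157]), 'effort': array([ 2.51334095e-04, -3.40185463e+01, -3.02426755e+01,  7.17392773e-02,
        3.30400304e-02, -1.64226954e-04]), 'tool_pos': array([0.16378905, 0.52447759, 0.20071039]), 'ee_rot': array([[ 2.98178134e-01,  9.54509871e-01, -8.40971050e-04],
       [ 9.54507805e-01, -2.98179248e-01, -1.99661843e-03],
       [-2.15655212e-03, -2.07365472e-04, -9.99997653e-01]]), 'force': array([-0.14435529, -0.4321068 , -0.16916682]), 'wrist_torque': array([-0.00568276,  0.02985421, -0.00613665]), 'grip_width': 0.9966859090857201}
side 441.15331878183576 441.15331878183576 314.8607811982327 235.7195453972156 [-0.01788189  0.          0.          0.          0.        ]
[[-0.998 -0.03   0.062  0.507]
 [-0.067  0.652 -0.755  0.498]
 [-0.018 -0.757 -0.653  0.555]
 [ 0.     0.     0.     1.   ]]
top 486.02081424094814 486.02081424094814 317.8316841907754 236.33402111886295 [-0.13189819  0.          0.          0.          0.        ]
[[ 0.06  -0.971  0.229  0.416]
 [-0.998 -0.06   0.008  0.002]
 [ 0.006 -0.229 -0.973  0.755]
 [ 0.     0.     0.     1.   ]]
```

View pics/side0.png

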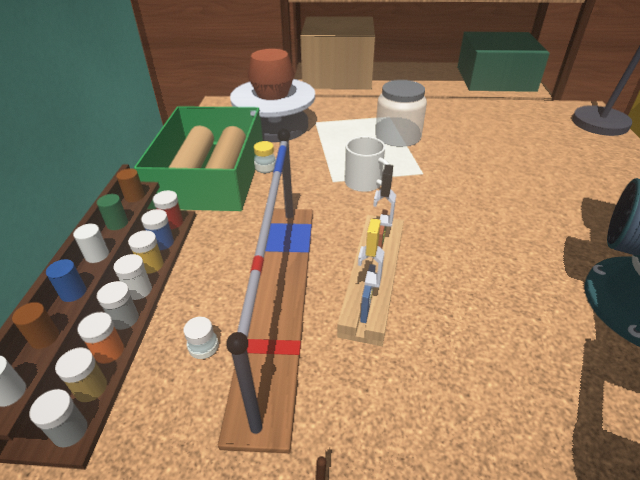

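View pics/top0.png

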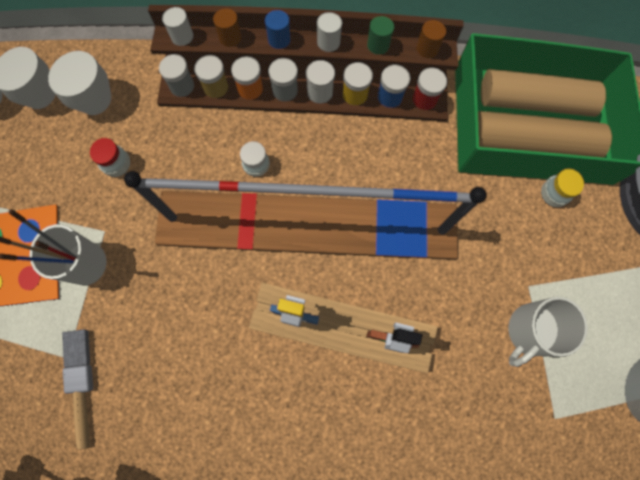

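The pictures show the rail with knobs at (132,179) and (478,195) in the top view. Blue section is on its right (y−), red mark at (229,186). Yellow tab is at (291,307) top and (373,238) side; black tab at (405,337) top.

```bash
cat > h.py <<'E'
from bench import r, viewer
import cv2, numpy as np
def K(c): return np.array([[c["fx"],0,c["cx"]],[0,c["fy"],c["cy"]],[0,0,1]])
def cap(n):
    o=r.get_obs(); c=viewer.capture(n)
    if n=="wrist":
        T=np.eye(4); T[:3,:3]=o["ee_rot"]; T[:3,3]=o["tool_pos"]; c["T"]=T@np.array(c["mount"])
    c["hsv"]=cv2.cvtColor(c["frame"],cv2.COLOR_BGR2HSV); c["T"]=np.array(c["T"]); return c
def ray(c,uv):
    p=cv2.undistortPoints(np.array([[uv]],float),K(c),np.array(c["distortion"]))[0,0]
    d=c["T"][:3,:3]@np.array([p[0],p[1],1]); return c["T"][:3,3],d/np.linalg.norm(d)
def onz(c,uv,z):
    o,d=ray(c,uv); return o+d*(z-o[2])/d[2]
def tri(c1,u1,c2,u2):
    o1,d1=ray(c1,u1);o2,d2=ray(c2,u2)
    s=np.linalg.lstsq(np.c_[d1,-d2],o2-o1,rcond=None)[0]
    a,b=o1+s[0]*d1,o2+s[1]*d2; return (a+b)/2,np.linalg.norm(a-b)
def proj(c,P):
    T=np.linalg.inv(c["T"]); rv=cv2.Rodrigues(T[:3,:3])[0]
    return cv2.projectPoints(np.array(P,float).reshape(-1,1,3),rv,T[:3,3],K(c),np.array(c["distortion"]))[0][:,0]
R={"y":((20,130,120),(33,255,255)),"b":((105,120,60),(125,255,255)),"r":((0,170,80),(5,255,255)),"r2":((174,150,80),(180,255,255)),"k":((0,0,0),(180,255,45))}
def blob(c,col,box):
    x0,y0,x1,y1=box
    m=cv2.inRange(c["hsv"],*R[col])
    if col=="r": m|=cv2.inRange(c["hsv"],*R["r2"])
    z=np.zeros_like(m); z[y0:y1,x0:x1]=m[y0:y1,x0:x1]
    n,l,s,ce=cv2.connectedComponentsWithStats(z)
    if n<2: return None
    i=1+np.argmax(s[1:,4]); pts=np.argwhere(l==i)[:,::-1].astype(np.float32)
    return dict(c=ce[i],n=s[i,4],rect=cv2.minAreaRect(pts),bb=s[i,:4],pts=pts)
E
python3 - <<'E'
from h import *
np.set_printoptions(precision=4,suppress=True)
t=cap("top");s=cap("side")
B={"ytab":("y",(260,285,325,330),(355,210,390,265)),"ktab":("k",(380,318,430,350),(375,155,397,200)),
"blue":("b",(380,180,470,199),(268,135,292,180)),"red":("r",(210,175,245,194),(245,250,270,275)),
"knobL":("k",(120,165,147,193),(222,330,250,356)),"knobR":("k",(466,184,490,206),(275,120,295,141))}
for k,(col,bt,bs) in B.items():
    a=blob(t,col,bt);b=blob(s,col,bs)
    if a is None or b is None: print(k,a is None,b is None); continue
    p,e=tri(t,a["c"],s,b["c"]); print(k,a["c"],a["n"],b["c"],b["n"],"tri",p,"gap",round(e,4),"z.18",onz(t,a["c"],.18)[:2], a["rect"])
E
```

```text
ytab [290.2063 306.7238] 315 [372.4911 236.7354] 393 tri [0.4662 0.0351 0.1559] gap 0.0002 z.18 [0.4643 0.0337] ((290.20526123046875, 306.9332275390625), (26.85087776184082, 12.69770622253418), 17.52556800842285)
ktab False True
blue [423.1597 194.4706] 476 [279.9226 158.5714] 168 tri [ 0.6124 -0.1215  0.1828] gap 0.0003 z.18 [ 0.6132 -0.1221] ((425.0, 194.0), (8.0, 62.0), 90.0)
red [228.0915 185.7676] 142 [256.835  262.9126] 103 tri [0.6091 0.1218 0.1831] gap 0.0013 z.18 [0.6094 0.1225] ((228.05088806152344, 185.73675537109375), (16.430192947387695, 8.514431953430176), 3.814075469970703)
knobL False True
knobR False True
```

>>> play_rows:
  targets:
    - {"grip": 1,"dx": -0.0252,"dy": 0.0289,"dz": -0.02,"wx": 0,"wy": 0,"wz": 0}
    - {"grip": 1,"dx": -0.0252,"dy": 0.0289,"dz": -0.02,"wx": 0,"wy": 0,"wz": 0}
    - {"grip": 1,"dx": -0.0252,"dy": 0.0289,"dz": -0.02,"wx": 0,"wy": 0,"wz": 0}
    - {"grip": 1,"dx": -0.0252,"dy": 0.0289,"dz": -0.02,"wx": 0,"wy": 0,"wz": 0}
    - {"grip": 1,"dx": -0.0252,"dy": 0.0289,"dz": -0.02,"wx": 0,"wy": 0,"wz": 0}

```text
time: 0.7
tool_pos: [0.2647, 0.3602, 0.3025]
ee_rot: [[0.298, 0.955, 0.0], [0.955, -0.298, -0.0], [0.0, 0.0, -1.0]]
force: [0.4, -0.8, 0.9]
grip_width: 1.001
```

>>> play_rows:
  targets:
    - {"grip": 1,"dx": -0.0252,"dy": 0.0289,"dz": 0,"wx": 0,"wy": 0,"wz": 0}
    - {"grip": 1,"dx": -0.0252,"dy": 0.0289,"dz": 0,"wx": 0,"wy": 0,"wz": 0}
    - {"grip": 1,"dx": -0.0252,"dy": 0.0289,"dz": 0,"wx": 0,"wy": 0,"wz": 0}
    - {"grip": 1,"dx": -0.0252,"dy": 0.0289,"dz": 0,"wx": 0,"wy": 0,"wz": 0}
    - {"grip": 1,"dx": -0.0252,"dy": 0.0289,"dz": 0,"wx": 0,"wy": 0,"wz": 0}

```text
time: 1.2
tool_pos: [0.3651, 0.1968, 0.3018]
ee_rot: [[0.298, 0.955, 0.0], [0.955, -0.298, 0.0], [0.0, 0.0, -1.0]]
force: [1.1, 0.2, 0.3]
grip_width: 0.997
```

>>> play_rows:
  targets:
    - {"grip": 1,"dx": -0.0252,"dy": 0.0289,"dz": 0,"wx": 0,"wy": 0,"wz": 0}
    - {"grip": 1,"dx": -0.0252,"dy": 0.0289,"dz": 0,"wx": 0,"wy": 0,"wz": 0}
    - {"grip": 1,"dx": -0.0252,"dy": 0.0289,"dz": 0,"wx": 0,"wy": 0,"wz": 0}
    - {"grip": 1,"dx": -0.0252,"dy": 0.0289,"dz": 0,"wx": 0,"wy": 0,"wz": 0}
    - {"grip": 1,"dx": -0.0252,"dy": 0.0289,"dz": 0,"wx": 0,"wy": 0,"wz": 0}

```text
time: 1.7
tool_pos: [0.4656, 0.0334, 0.3018]
ee_rot: [[0.298, 0.954, 0.0], [0.954, -0.298, 0.0], [0.0, 0.0, -1.0]]
force: [0.4, 0.1, -0.1]
grip_width: 0.999
```

>>> play_rows:
  targets:
    - {"grip": 1,"dx": 0,"dy": 0,"dz": 0,"wx": 0,"wy": 0,"wz": 0.09}
    - {"grip": 1,"dx": 0,"dy": 0,"dz": 0,"wx": 0,"wy": 0,"wz": 0.09}
    - {"grip": 1,"dx": 0,"dy": 0,"dz": 0,"wx": 0,"wy": 0,"wz": 0.09}
    - {"grip": 1,"dx": 0,"dy": 0,"dz": 0,"wx": 0,"wy": 0,"wz": 0.09}
    - {"grip": 1,"dx": 0,"dy": 0,"dz": 0,"wx": 0,"wy": 0,"wz": 0.09}

```text
time: 2.2
tool_pos: [0.465, 0.0348, 0.3016]
ee_rot: [[0.85, 0.527, -0.0], [0.527, -0.85, 0.0], [-0.0, -0.0, -1.0]]
force: [0.2, -0.0, 0.3]
grip_width: 1.004
```

>>> play_rows:
  targets:
    - {"grip": 1,"dx": 0,"dy": 0,"dz": 0,"wx": 0,"wy": 0,"wz": 0.09}
    - {"grip": 1,"dx": 0,"dy": 0,"dz": 0,"wx": 0,"wy": 0,"wz": 0.09}
    - {"grip": 1,"dx": 0,"dy": 0,"dz": 0,"wx": 0,"wy": 0,"wz": 0.09}
    - {"grip": 1,"dx": 0,"dy": 0,"dz": 0,"wx": 0,"wy": 0,"wz": 0.09}
    - {"grip": 1,"dx": 0,"dy": 0,"dz": 0,"wx": 0,"wy": 0,"wz": 0.09}

```text
time: 2.7
tool_pos: [0.465, 0.0349, 0.3016]
ee_rot: [[0.989, -0.151, -0.0], [-0.151, -0.989, 0.0], [-0.0, -0.0, -1.0]]
force: [-0.0, 0.1, -0.1]
grip_width: 1.001
```

Run:
```python
from h import *
np.set_printoptions(precision=4,suppress=True)
o=r.get_obs(); print(o["time"],o["tool_pos"],o["ee_rot"],o["joint_positions"])
w=cap("wrist"); cv2.imwrite("pics/w1.png",w["frame"])
print(w["T"], proj(w,[.466,.035,.156]), proj(w,[.613,-.122,.18]),proj(w,[.61,.122,.18]))
```

```text
2.7 [0.465  0.0349 0.3016] [[ 0.9885 -0.151  -0.0004]
 [-0.151  -0.9885  0.0001]
 [-0.0004 -0.0001 -1.    ]] [-0.0468 -0.0976  1.3587  0.0001  1.8809  0.1048]
[[ 0.9884 -0.1461 -0.0416  0.4766]
 [-0.1519 -0.9519 -0.2662  0.1122]
 [-0.0007  0.2694 -0.963   0.4841]
 [ 0.      0.      0.      1.    ]] [[321.6342 222.0046]] [[498.2421 363.3579]] [[487.4364  94.8473]]
```

View pics/w1.png

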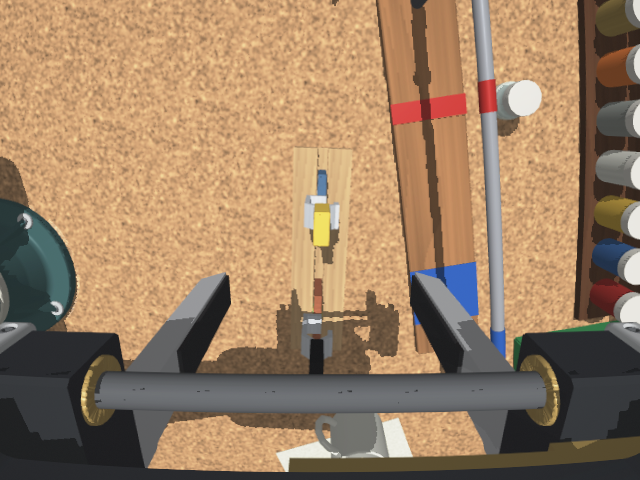

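Run:
```python
from h import *
np.set_printoptions(precision=4,suppress=True)
t=cap("top");s=cap("side");w=cap("wrist")
yw=blob(w,"y",(300,195,345,255)); ys=blob(s,"y",(340,200,400,280))
print(yw["c"],yw["rect"],yw["n"]); print("w-s",tri(w,yw["c"],s,ys["c"]))
# tab top-face edges: left/right edge lines per row -> yaw at z .178
P=yw["pts"]; rows=range(int(P[:,1].min())+3,int(P[:,1].max())-2)
for f,n in((np.min,"L"),(np.max,"R")):
    q=np.array([onz(w,(f(P[P[:,1]==v][:,0]),v),.178)[:2] for v in rows]); a=np.polyfit(q[:,1],q[:,0],1); print(n,"dx/dy",a[0],"mean",q.mean(0))
# rest long edges (click-free): wood vs cork hard; black tab in earlier top view not occluded?
k=blob(t,"k",(380,318,430,350)); print("ktab", k and (k["c"],k["n"],onz(t,k["c"],.17)))
# rail: grey mask columns in wrist
h=w["hsv"]; pts=[]
for v in list(range(10,75,4))+list(range(125,300,5)):
    u=np.arange(465,510); m=h[v,465:510,1]<60
    if m.sum()>5: pts.append((u[m].mean(),v,m.sum()))
q=np.array([onz(w,p[:2],.18)[:2] for p in pts]); a=np.polyfit(q[:,1],q[:,0],1)
print("rail x=",a,"resid",np.abs(np.polyval(a,q[:,1])-q[:,0]).max(),[p[2] for p in pts][::6])
rw=blob(w,"r",(470,70,510,125)); rs=blob(s,"r",(245,250,270,275)); print("red",rw["c"],tri(w,rw["c"],s,rs["c"]) if rs else "no", onz(w,rw["c"],.18))
cv2.imwrite("pics/w2.png",cv2.resize(w["frame"][140:350,260:380],None,fx=2.8,fy=2.8))
```

```text
[321.3083 225.4366] ((320.5, 224.5), (43.0, 17.0), 90.0) 678
w-s (array([0.4655, 0.0311, 0.1529]), np.float64(0.0006819161905438178))
L dx/dy 0.21823685918654595 mean [0.4599 0.0389]
R dx/dy 0.12858444349629952 mean [0.4723 0.0371]
ktab None
rail x= [-0.0113  0.611 ] resid 0.00094144780909311 [np.int64(17), np.int64(17), np.int64(16), np.int64(17), np.int64(16), np.int64(16), np.int64(14), np.int64(14), np.int64(14)]
red [487.7515  97.6805] (array([0.6094, 0.1209, 0.1823]), np.float64(0.001708825088097016)) [0.6094 0.1211 0.18  ]
```

View pics/w2.png

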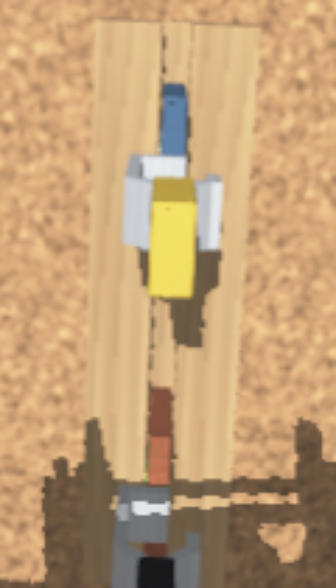

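The crop shows the tab's top face centred at about (321.4,229.3), the rest's left edge from (295,147) to (291.4,276), and its right edge from (352,149) to (345,297).

Run:
```python
from h import *
np.set_printoptions(precision=4,suppress=True)
w=cap("wrist")
for a,b in(((295,147.3),(291.4,275.7)),((352,149),(344.6,297))):
    A,B=onz(w,a,.032),onz(w,b,.032); print(A,B,"dx/dy",(A-B)[0]/(A-B)[1])
print("tab top",onz(w,(321.4,229.3),.178))
# plaque-to-plaque: blue and terracotta plaque top mid (z .072)
A,B=onz(w,(322.2,174),.072),onz(w,(316.8,300),.072); print(A,B,(A-B)[0]/(A-B)[1])
```

```text
[0.4441 0.0999 0.032 ] [ 0.4135 -0.0592  0.032 ] dx/dy 0.19215204988383033
[0.5104 0.0883 0.032 ] [ 0.4778 -0.0988  0.032 ] dx/dy 0.17409730252523148
tab top [0.4656 0.0339 0.178 ]
[0.4718 0.0685 0.072 ] [ 0.4441 -0.0792  0.072 ] 0.18747185881615522
```

>>> play_rows:
  targets:
    - {"grip": 1,"dx": 0.0006,"dy": 0.0008,"dz": 0.03,"wx": 0,"wy": 0,"wz": 0.02}
    - {"grip": 1,"dx": 0,"dy": 0,"dz": 0.03,"wx": 0,"wy": 0,"wz": 0}
    - {"grip": 1,"dx": 0,"dy": 0,"dz": 0.03,"wx": 0,"wy": 0,"wz": 0}
    - {"grip": 1,"dx": 0,"dy": 0,"dz": 0.03,"wx": 0,"wy": 0,"wz": 0}
    - {"grip": 1,"dx": 0,"dy": 0,"dz": 0.0186,"wx": 0,"wy": 0,"wz": 0}

```text
time: 3.45
tool_pos: [0.4643, 0.0341, 0.1606]
ee_rot: [[0.985, -0.174, -0.004], [-0.174, -0.985, 0.0], [-0.004, 0.0, -1.0]]
force: [-1.1, -0.4, -0.8]
grip_width: 0.999
```

>>> play_rows:
  targets:
    - {"grip": -0.5,"dx": 0,"dy": 0,"dz": 0,"wx": 0,"wy": 0,"wz": 0}
    - {"grip": -0.5,"dx": 0,"dy": 0,"dz": 0,"wx": 0,"wy": 0,"wz": 0}
    - {"grip": -0.5,"dx": 0,"dy": 0,"dz": 0,"wx": 0,"wy": 0,"wz": 0}
    - {"grip": -0.5,"dx": 0,"dy": 0,"dz": 0,"wx": 0,"wy": 0,"wz": 0}
    - {"grip": -0.5,"dx": 0,"dy": 0,"dz": 0,"wx": 0,"wy": 0,"wz": 0}
  grip_force: 25

```text
time: 3.95
tool_pos: [0.4662, 0.034, 0.1645]
ee_rot: [[0.984, -0.176, 0.002], [-0.176, -0.984, -0.0], [0.002, -0.0, -1.0]]
force: [0.9, -0.2, 0.5]
grip_width: 0.609
```

Run:
```python
from h import *
np.set_printoptions(precision=4,suppress=True)
o=r.get_obs(); print(o["time"],o["tool_pos"],o["ee_rot"],o["grip_width"],o["force"])
w=cap("wrist"); s=cap("side")
cv2.imwrite("pics/g1.png",np.hstack([cv2.resize(w["frame"],(400,300)),cv2.resize(s["frame"][120:345,250:550],(400,300))]))
```

```text
3.95 [0.4662 0.034  0.1645] [[ 0.9844 -0.176   0.0023]
 [-0.176  -0.9844 -0.    ]
 [ 0.0023 -0.0004 -1.    ]] 0.6089547276120378 [ 0.8981 -0.2465  0.5485]
```

View pics/g1.png

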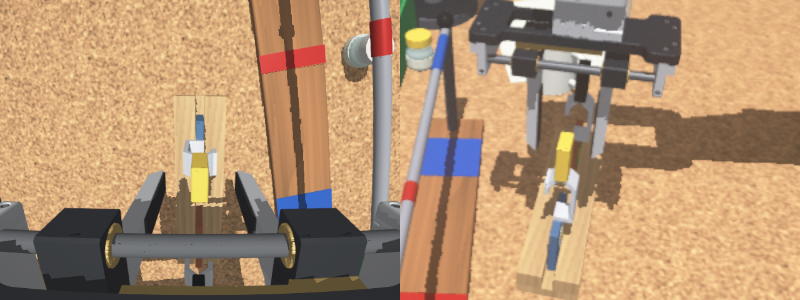

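Run:
```python
from h import *
np.set_printoptions(precision=4,suppress=True)
o=r.get_obs(); s=cap("side"); w=cap("wrist"); p=o["tool_pos"];Rm=o["ee_rot"]
P=[p+Rm@np.array(v) for v in((-.0286,-.008,.022),(-.0286,.008,.022),(.0286,-.008,.022),(.0286,.008,.022),(0,0,.003))]
for c,f in((s,lambda q:((q[:,0]-250)*1.333+400,(q[:,1]-120)*1.333)),(w,lambda q:(q[:,0]*.625,q[:,1]*.625))):
    print(np.c_[f(proj(c,P))])
ys=blob(s,"y",(340,200,400,280)); yw=blob(w,"y",(280,180,370,360)); print(ys["c"],yw["c"],tri(s,ys["c"],w,yw["c"]))
```

```text
[[588.973  174.1052]
 [590.6987 164.0358]
 [534.2853 165.861 ]
 [537.0015 156.1184]
 [563.7595 151.1819]]
[[169.5177 161.6101]
 [170.158  177.7011]
 [231.5606 161.5638]
 [230.932  177.6584]
 [200.575  177.7323]]
[372.3768 236.5123] [319.9959 285.7143] (array([0.4652, 0.0293, 0.1513]), np.float64(0.0011960352387694996))
```

>>> play_rows:
  targets:
    - {"grip": -1,"dx": 0,"dy": 0,"dz": 0,"wx": 0,"wy": 0,"wz": 0}
    - {"grip": -1,"dx": 0,"dy": 0,"dz": 0,"wx": 0,"wy": 0,"wz": 0}
    - {"grip": -1,"dx": 0,"dy": 0,"dz": 0,"wx": 0,"wy": 0,"wz": 0}
    - {"grip": -1,"dx": 0,"dy": 0,"dz": 0,"wx": 0,"wy": 0,"wz": 0}
    - {"grip": -1,"dx": 0,"dy": 0,"dz": 0,"wx": 0,"wy": 0,"wz": 0}
  grip_force: 25

```text
time: 4.65
tool_pos: [0.4656, 0.0341, 0.1632]
ee_rot: [[0.984, -0.176, 0.0], [-0.176, -0.984, 0.0], [0.0, -0.0, -1.0]]
force: [0.1, -0.9, 0.0]
grip_width: 0.148
```

>>> play_rows:
  targets:
    - {"grip": -1,"dx": 0,"dy": 0,"dz": 0,"wx": 0,"wy": 0,"wz": 0}
    - {"grip": -1,"dx": 0,"dy": 0,"dz": 0,"wx": 0,"wy": 0,"wz": 0}
    - {"grip": -1,"dx": 0,"dy": 0,"dz": 0,"wx": 0,"wy": 0,"wz": 0}
    - {"grip": -1,"dx": 0,"dy": 0,"dz": 0,"wx": 0,"wy": 0,"wz": 0}
    - {"grip": -1,"dx": 0,"dy": 0,"dz": 0,"wx": 0,"wy": 0,"wz": 0}

```text
time: 5.15
tool_pos: [0.4655, 0.0341, 0.1632]
ee_rot: [[0.984, -0.176, -0.0], [-0.176, -0.984, 0.0], [-0.0, -0.0, -1.0]]
force: [-0.8, 0.3, -0.2]
grip_width: 0.143
```

>>> play_rows:
  targets:
    - {"grip": -1,"dx": 0,"dy": 0,"dz": -0.01,"wx": 0,"wy": 0,"wz": 0}
    - {"grip": -1,"dx": 0,"dy": 0,"dz": -0.015,"wx": 0,"wy": 0,"wz": 0}
    - {"grip": -1,"dx": 0,"dy": 0,"dz": -0.02,"wx": 0,"wy": 0,"wz": 0}
    - {"grip": -1,"dx": 0,"dy": 0,"dz": -0.02,"wx": 0,"wy": 0,"wz": 0}
    - {"grip": -1,"dx": 0,"dy": 0,"dz": -0.021,"wx": 0,"wy": 0,"wz": 0}

```text
time: 5.65
tool_pos: [0.4652, 0.0341, 0.2501]
ee_rot: [[0.984, -0.176, -0.001], [-0.176, -0.984, 0.0], [-0.001, 0.0, -1.0]]
force: [0.3, -0.5, -2.1]
grip_width: 0.146
```

>>> play_rows:
  targets:
    - {"grip": -1,"dx": 0.0173,"dy": 0,"dz": 0,"wx": 0,"wy": 0,"wz": -0.024}
    - {"grip": -1,"dx": 0.0173,"dy": 0,"dz": 0,"wx": 0,"wy": 0,"wz": -0.024}
    - {"grip": -1,"dx": 0.0173,"dy": 0,"dz": 0,"wx": 0,"wy": 0,"wz": -0.024}
    - {"grip": -1,"dx": 0.0173,"dy": 0,"dz": 0,"wx": 0,"wy": 0,"wz": -0.024}
    - {"grip": -1,"dx": 0.0173,"dy": 0,"dz": 0,"wx": 0,"wy": 0,"wz": -0.024}

```text
time: 6.15
tool_pos: [0.552, 0.0252, 0.2494]
ee_rot: [[1.0, 0.013, -0.001], [0.013, -1.0, 0.0], [-0.001, -0.0, -1.0]]
force: [-1.3, 0.4, -1.8]
grip_width: 0.148
```

>>> play_rows:
  targets:
    - {"grip": -1,"dx": 0,"dy": 0.025,"dz": 0,"wx": 0,"wy": 0,"wz": 0}
    - {"grip": -1,"dx": 0,"dy": 0.035,"dz": 0,"wx": 0,"wy": 0,"wz": 0}
    - {"grip": -1,"dx": 0,"dy": 0.035,"dz": 0,"wx": 0,"wy": 0,"wz": 0}
    - {"grip": -1,"dx": 0,"dy": 0.033,"dz": 0,"wx": 0,"wy": 0,"wz": 0}
    - {"grip": -1,"dx": 0,"dy": 0.02,"dz": 0,"wx": 0,"wy": 0,"wz": 0}

```text
time: 6.65
tool_pos: [0.5528, -0.1251, 0.2492]
ee_rot: [[1.0, 0.009, -0.001], [0.009, -1.0, -0.0], [-0.001, 0.0, -1.0]]
force: [0.1, -0.9, -1.8]
grip_width: 0.148
```

Run:
```python
from h import *
np.set_printoptions(precision=4,suppress=True)
o=r.get_obs(); print(o["time"],o["tool_pos"],o["ee_rot"],o["grip_width"],o["force"])
w=cap("wrist"); s=cap("side"); t=cap("top")
a=[cv2.resize(s["frame"][60:260,200:440],(400,333)),cv2.resize(t["frame"][120:320,300:540],(400,333))]
cv2.imwrite("pics/g2.png",np.hstack(a)); cv2.imwrite("pics/w3.png",w["frame"])
# blue plaque of the held carrier in side, expected hook point
p=o["tool_pos"]; print("exp hook side px",proj(s,[p-[0,0,.039],p-[0,0,.151],[.6124,-.122,.18],[.6128,-.162,.18],[.612,-.082,.18]]))
b=blob(s,"b",(265,130,295,185)); print(b["c"],b["bb"])
```

```text
6.65 [ 0.5528 -0.1251  0.2492] [[ 1.      0.0093 -0.001 ]
 [ 0.0093 -1.     -0.0005]
 [-0.001   0.0005 -1.    ]] 0.14815542133711554 [ 0.1431 -0.8799 -1.8203]
exp hook side px [[316.4768 143.0753]
 [317.5041 200.2978]
 [280.214  159.9417]
 [282.9465 147.6628]
 [277.242  173.3044]]
[279.9538 158.6994] [274 146  12  26]
```

View pics/g2.png

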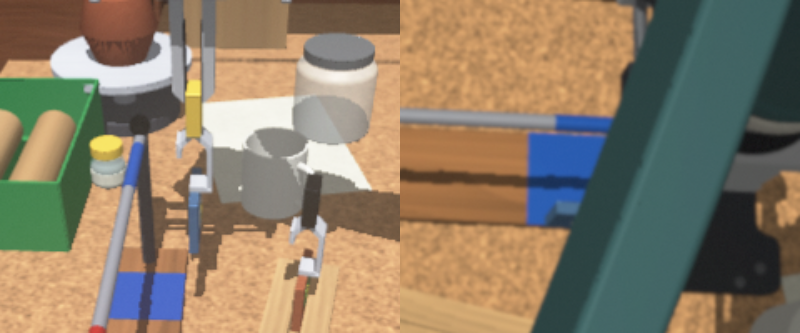

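>>> play_rows:
  targets:
    - {"grip": -1,"dx": 0.012,"dy": -0.003,"dz": 0,"wx": 0,"wy": 0,"wz": 0}
    - {"grip": -1,"dx": 0.015,"dy": 0,"dz": 0,"wx": 0,"wy": 0,"wz": 0}
    - {"grip": -1,"dx": 0.015,"dy": 0,"dz": 0,"wx": 0,"wy": 0,"wz": 0}
    - {"grip": -1,"dx": 0.012,"dy": 0,"dz": 0,"wx": 0,"wy": 0,"wz": 0}
    - {"grip": -1,"dx": 0.006,"dy": 0,"dz": 0,"wx": 0,"wy": 0,"wz": 0}

```text
time: 7.3
tool_pos: [0.6146, -0.1169, 0.2488]
ee_rot: [[1.0, 0.014, -0.0], [0.014, -1.0, 0.001], [-0.0, -0.001, -1.0]]
force: [-0.1, -0.5, -2.3]
grip_width: 0.146
```

Run:
```python
from h import *
np.set_printoptions(precision=4,suppress=True)
o=r.get_obs(); print(o["time"],o["tool_pos"],o["ee_rot"],o["grip_width"],o["force"])
w=cap("wrist"); s=cap("side")
a=[cv2.resize(s["frame"][60:240,220:360],(466,600),interpolation=cv2.INTER_CUBIC)]
cv2.imwrite("pics/g3.png",np.hstack(a)); cv2.imwrite("pics/w4.png",w["frame"])
p=o["tool_pos"]; q=proj(s,[p-[0,0,.039],[.6124,-.122,.18]]); print(q,(q-[220,60])*3.33)
```

```text
7.3 [ 0.6146 -0.1169  0.2488] [[ 0.9999  0.0142 -0.0001]
 [ 0.0142 -0.9999  0.001 ]
 [-0.0001 -0.001  -1.    ]] 0.14627461306137438 [-0.0633 -0.49   -2.2921]
[[277.1025 145.2113]
 [280.214  159.9417]] [[190.1514 283.7536]
 [200.5127 332.806 ]]
```

View pics/g3.png

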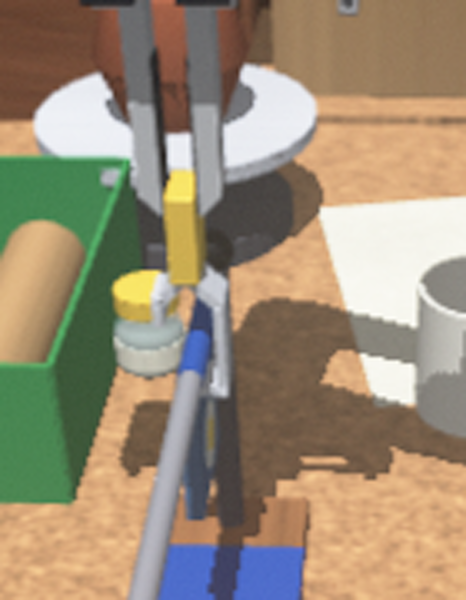

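The side view shows the rail inside the hook (lip at (160,300), back leg at (220,340)), over the blue section. I'll lower it now.

>>> play_rows:
  targets:
    - {"grip": -1,"dx": -0.001,"dy": 0,"dz": 0.006,"wx": 0,"wy": 0,"wz": 0}
    - {"grip": -1,"dx": -0.001,"dy": 0,"dz": 0.007,"wx": 0,"wy": 0,"wz": 0}
    - {"grip": -1,"dx": 0,"dy": 0,"dz": 0.006,"wx": 0,"wy": 0,"wz": 0}
    - {"grip": -1,"dx": 0,"dy": 0,"dz": 0.005,"wx": 0,"wy": 0,"wz": 0}
    - {"grip": -1,"dx": 0,"dy": 0,"dz": 0.002,"wx": 0,"wy": 0,"wz": 0}

```text
time: 7.9
tool_pos: [0.6105, -0.119, 0.2222]
ee_rot: [[1.0, 0.011, -0.002], [0.011, -1.0, 0.001], [-0.002, -0.001, -1.0]]
force: [0.0, -0.3, -2.8]
grip_width: 0.146
```

>>> play_rows:
  targets:
    - {"grip": -1,"dx": 0,"dy": 0,"dz": 0.001,"wx": 0,"wy": 0,"wz": 0}
    - {"grip": -1,"dx": 0,"dy": 0,"dz": 0.001,"wx": 0,"wy": 0,"wz": 0}
    - {"grip": -1,"dx": 0,"dy": 0,"dz": 0,"wx": 0,"wy": 0,"wz": 0}
    - {"grip": -1,"dx": 0,"dy": 0,"dz": 0,"wx": 0,"wy": 0,"wz": 0}
    - {"grip": -1,"dx": 0,"dy": 0,"dz": 0,"wx": 0,"wy": 0,"wz": 0}

```text
time: 8.4
tool_pos: [0.6112, -0.1191, 0.2215]
ee_rot: [[1.0, 0.011, 0.0], [0.011, -1.0, -0.0], [0.0, 0.0, -1.0]]
force: [0.6, -0.4, -3.0]
grip_width: 0.148
```

>>> play_rows:
  targets:
    - {"grip": -1,"dx": 0.001,"dy": 0,"dz": 0.001,"wx": 0,"wy": 0,"wz": 0}
    - {"grip": -1,"dx": 0,"dy": 0,"dz": 0.001,"wx": 0,"wy": 0,"wz": 0}
    - {"grip": -1,"dx": 0,"dy": 0,"dz": 0,"wx": 0,"wy": 0,"wz": 0}
    - {"grip": -1,"dx": 0,"dy": 0,"dz": 0,"wx": 0,"wy": 0,"wz": 0}
    - {"grip": -1,"dx": 0,"dy": 0,"dz": 0,"wx": 0,"wy": 0,"wz": 0}

```text
time: 8.9
tool_pos: [0.6125, -0.1191, 0.2195]
ee_rot: [[1.0, 0.011, 0.001], [0.011, -1.0, -0.0], [0.001, 0.0, -1.0]]
force: [1.2, 0.1, -1.3]
grip_width: 0.142
```

>>> play_rows:
  targets:
    - {"grip": -1,"dx": 0,"dy": 0,"dz": 0.001,"wx": 0,"wy": 0,"wz": 0}
    - {"grip": -1,"dx": 0,"dy": 0,"dz": 0,"wx": 0,"wy": 0,"wz": 0}
    - {"grip": -1,"dx": 0,"dy": 0,"dz": 0,"wx": 0,"wy": 0,"wz": 0}
    - {"grip": -1,"dx": 0,"dy": 0,"dz": 0,"wx": 0,"wy": 0,"wz": 0}
    - {"grip": -1,"dx": 0,"dy": 0,"dz": 0,"wx": 0,"wy": 0,"wz": 0}

```text
time: 9.4
tool_pos: [0.6126, -0.1191, 0.2192]
ee_rot: [[1.0, 0.011, 0.002], [0.011, -1.0, -0.0], [0.002, 0.0, -1.0]]
force: [2.2, 0.2, 4.5]
grip_width: 0.145
```

Run:
```python
from h import *
np.set_printoptions(precision=4,suppress=True)
o=r.get_obs(); print(o["time"],o["tool_pos"],o["ee_rot"],o["grip_width"],o["force"],o["wrist_torque"])
w=cap("wrist"); s=cap("side"); t=cap("top")
rs=blob(s,"r",(240,245,275,280));rt=blob(t,"r",(205,170,250,196)); p,e=tri(s,rs["c"],t,rt["c"]); print("mark",p,e,onz(t,rt["c"],.18))
bt=blob(w,"y",(200,100,440,400)); print(bt and bt["c"])
cv2.imwrite("pics/w5.png",w["frame"])
for f in range(10): print(r.get_obs()["force"],end=" ")
```

```text
9.4 [ 0.6126 -0.1191  0.2192] [[ 0.9999  0.0114  0.0019]
 [ 0.0114 -0.9999 -0.0003]
 [ 0.0019  0.0004 -1.    ]] 0.14536345581919013 [2.18   0.1901 4.4885] [-0.0277 -0.3682 -0.0375]
mark [0.6091 0.1219 0.1833] 0.0014321019944240013 [0.6095 0.1226 0.18  ]
[319.8523 285.6481]
[1.6258 0.1708 4.706 ] [1.6258 0.1708 4.706 ] [1.6258 0.1708 4.706 ] [1.6258 0.1708 4.706 ] [1.6258 0.1708 4.706 ] [1.6258 0.1708 4.706 ] [1.6258 0.1708 4.706 ] [1.6258 0.1708 4.706 ] [1.6258 0.1708 4.706 ] [1.6258 0.1708 4.706 ]
```

>>> play_rows:
  targets:
    - {"grip": -1,"dx": 0.0005,"dy": 0,"dz": -0.002,"wx": 0,"wy": 0,"wz": 0}
    - {"grip": -1,"dx": 0,"dy": 0,"dz": -0.0015,"wx": 0,"wy": 0,"wz": 0}
    - {"grip": -1,"dx": 0,"dy": -0.006,"dz": 0,"wx": 0,"wy": 0,"wz": 0}
    - {"grip": -1,"dx": 0,"dy": -0.012,"dz": 0,"wx": 0,"wy": 0,"wz": 0}
    - {"grip": -1,"dx": 0,"dy": -0.016,"dz": 0,"wx": 0,"wy": 0,"wz": 0}

```text
time: 10.05
tool_pos: [0.6114, -0.084, 0.2207]
ee_rot: [[1.0, 0.011, -0.003], [0.011, -1.0, 0.001], [-0.003, -0.001, -1.0]]
force: [0.7, 0.5, -2.0]
grip_width: 0.148
```

>>> play_rows:
  targets:
    - {"grip": -1,"dx": 0,"dy": -0.018,"dz": 0,"wx": 0,"wy": 0,"wz": 0}
    - {"grip": -1,"dx": 0,"dy": -0.018,"dz": 0,"wx": 0,"wy": 0,"wz": 0}
    - {"grip": -1,"dx": 0,"dy": -0.018,"dz": 0,"wx": 0,"wy": 0,"wz": 0}
    - {"grip": -1,"dx": 0,"dy": -0.018,"dz": 0,"wx": 0,"wy": 0,"wz": 0}
    - {"grip": -1,"dx": 0,"dy": -0.014,"dz": 0,"wx": 0,"wy": 0,"wz": 0}

```text
time: 10.55
tool_pos: [0.6111, 0.0031, 0.2219]
ee_rot: [[1.0, 0.013, 0.0], [0.013, -1.0, 0.0], [0.0, -0.0, -1.0]]
force: [0.6, 0.2, -1.8]
grip_width: 0.145
```

>>> play_rows:
  targets:
    - {"grip": -1,"dx": 0,"dy": -0.018,"dz": 0,"wx": 0,"wy": 0,"wz": 0}
    - {"grip": -1,"dx": 0,"dy": -0.018,"dz": 0,"wx": 0,"wy": 0,"wz": 0}
    - {"grip": -1,"dx": 0,"dy": -0.018,"dz": 0,"wx": 0,"wy": 0,"wz": 0}
    - {"grip": -1,"dx": 0,"dy": -0.018,"dz": 0,"wx": 0,"wy": 0,"wz": 0}
    - {"grip": -1,"dx": 0,"dy": -0.014,"dz": 0,"wx": 0,"wy": 0,"wz": 0}

```text
time: 11.05
tool_pos: [0.6102, 0.0888, 0.2217]
ee_rot: [[1.0, 0.012, -0.0], [0.012, -1.0, 0.0], [-0.0, -0.0, -1.0]]
force: [-0.1, 0.0, -2.3]
grip_width: 0.144
```

>>> play_rows:
  targets:
    - {"grip": -1,"dx": 0,"dy": -0.012,"dz": 0,"wx": 0,"wy": 0,"wz": 0}
    - {"grip": -1,"dx": 0,"dy": -0.01,"dz": 0,"wx": 0,"wy": 0,"wz": 0}
    - {"grip": -1,"dx": 0,"dy": -0.007,"dz": 0,"wx": 0,"wy": 0,"wz": 0}
    - {"grip": -1,"dx": 0,"dy": -0.003,"dz": 0,"wx": 0,"wy": 0,"wz": 0}
    - {"grip": -1,"dx": 0,"dy": 0,"dz": 0,"wx": 0,"wy": 0,"wz": 0}

```text
time: 11.55
tool_pos: [0.61, 0.119, 0.2217]
ee_rot: [[1.0, 0.011, -0.0], [0.011, -1.0, -0.0], [-0.0, 0.0, -1.0]]
force: [0.3, -0.9, -1.8]
grip_width: 0.146
```

Run:
```python
from h import *
np.set_printoptions(precision=4,suppress=True)
o=r.get_obs(); print(o["time"],o["tool_pos"],o["ee_rot"],o["grip_width"],o["force"])
s=cap("side"); w=cap("wrist")
p=o["tool_pos"]; q=proj(s,[p,[.6094,.122,.18],[.6094,.110,.18],[.6094,.134,.18]]); print(q)
ys=blob(s,"y",(180,150,330,300)); print(ys["c"],ys["bb"])
u,v=q[1].astype(int); a=cv2.resize(s["frame"][v-70:v+80,u-60:u+60],(400,500),interpolation=cv2.INTER_CUBIC)
cv2.imwrite("pics/m1.png",np.hstack([a,cv2.resize(w["frame"][100:400,200:440],(400,500))])); print("crop org",u-60,v-70)
```

```text
11.55 [0.61   0.119  0.2217] [[ 0.9999  0.0115 -0.0001]
 [ 0.0115 -0.9999 -0.0002]
 [-0.0001  0.0002 -1.    ]] 0.1458387942981281 [ 0.2814 -0.8597 -1.8441]
[[253.5629 237.46  ]
 [257.3479 265.0357]
 [258.9499 258.2052]
 [255.6914 272.1005]]
[252.734  244.2411] [245 221  18  45]
crop org 197 195
```

View pics/m1.png

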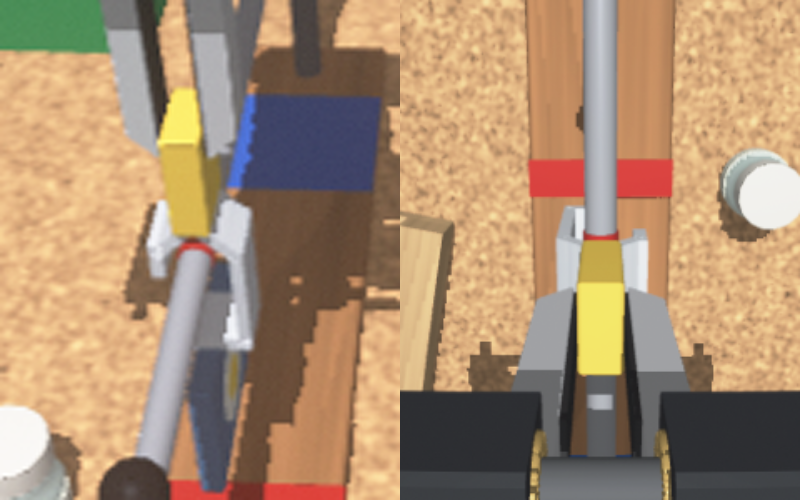

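Run:
```python
from h import *
o=r.get_obs(); w=cap("wrist"); h=w["hsv"]; f=w["frame"].astype(int)
col=f[225:255,312:329].mean(1); red=np.where(col[:,2]-col[:,1]>50)[0]+225
print(red, onz(w,(320,red[0]-.5),.186), o["tool_pos"])
# mark ends from the side picture too
s=cap("side"); m=s["frame"].astype(int)[260:290,235:275]; rr=np.argwhere((m[...,2]-m[...,1]>60)&(m[...,2]-m[...,0]>60)); print(rr.min(0)+[260,235],rr.max(0)+[260,235],len(rr))
```

```text
[241 242 243 244] [0.60947257 0.13326838 0.186     ] [0.61000755 0.11843459 0.22178429]
[268 250] [271 261] 27
```

>>> play_rows:
  targets:
    - {"grip": -1,"dx": 0,"dy": -0.003,"dz": 0,"wx": 0,"wy": 0,"wz": 0}
    - {"grip": -1,"dx": 0,"dy": 0,"dz": 0.001,"wx": 0,"wy": 0,"wz": 0}
    - {"grip": -1,"dx": 0,"dy": 0,"dz": 0.001,"wx": 0,"wy": 0,"wz": 0}
    - {"grip": -1,"dx": 0,"dy": 0,"dz": 0.0007,"wx": 0,"wy": 0,"wz": 0}
    - {"grip": -1,"dx": 0,"dy": 0,"dz": 0,"wx": 0,"wy": 0,"wz": 0}

```text
time: 12.25
tool_pos: [0.6098, 0.1219, 0.2193]
ee_rot: [[1.0, 0.011, 0.0], [0.011, -1.0, 0.0], [0.0, -0.0, -1.0]]
force: [-0.2, -0.3, -1.0]
grip_width: 0.141
```

>>> play_rows:
  targets:
    - {"grip": -1,"dx": 0,"dy": 0,"dz": 0,"wx": 0,"wy": 0,"wz": 0}
    - {"grip": -1,"dx": 0,"dy": 0,"dz": 0,"wx": 0,"wy": 0,"wz": 0}
    - {"grip": -1,"dx": 0,"dy": 0,"dz": 0,"wx": 0,"wy": 0,"wz": 0}
    - {"grip": -1,"dx": 0,"dy": 0,"dz": 0,"wx": 0,"wy": 0,"wz": 0}
    - {"grip": -1,"dx": 0,"dy": 0,"dz": 0,"wx": 0,"wy": 0,"wz": 0}

```text
time: 12.75
tool_pos: [0.6098, 0.1219, 0.2193]
ee_rot: [[1.0, 0.011, 0.0], [0.011, -1.0, 0.0], [0.0, -0.0, -1.0]]
force: [0.2, -0.0, 0.8]
grip_width: 0.148
```

>>> play_rows:
  targets:
    - {"grip": -0.7,"dx": 0,"dy": 0,"dz": 0,"wx": 0,"wy": 0,"wz": 0}
    - {"grip": -0.67,"dx": 0,"dy": 0,"dz": 0,"wx": 0,"wy": 0,"wz": 0}
    - {"grip": -0.64,"dx": 0,"dy": 0,"dz": 0,"wx": 0,"wy": 0,"wz": 0}
    - {"grip": -0.6,"dx": 0,"dy": 0,"dz": 0,"wx": 0,"wy": 0,"wz": 0}
    - {"grip": -0.55,"dx": 0,"dy": 0,"dz": 0,"wx": 0,"wy": 0,"wz": 0}
  grip_force: 5

```text
time: 13.25
tool_pos: [0.61, 0.122, 0.2192]
ee_rot: [[1.0, 0.011, 0.0], [0.011, -1.0, 0.0], [0.0, -0.0, -1.0]]
force: [-0.5, 0.1, -0.3]
grip_width: 0.221
```

>>> play_rows:
  targets:
    - {"grip": -0.45,"dx": 0,"dy": 0,"dz": 0,"wx": 0,"wy": 0,"wz": 0}
    - {"grip": -0.35,"dx": 0,"dy": 0,"dz": 0,"wx": 0,"wy": 0,"wz": 0}
    - {"grip": -0.25,"dx": 0,"dy": 0,"dz": 0,"wx": 0,"wy": 0,"wz": 0}
    - {"grip": -0.2,"dx": 0,"dy": 0,"dz": 0,"wx": 0,"wy": 0,"wz": 0}
    - {"grip": -0.2,"dx": 0,"dy": 0,"dz": 0,"wx": 0,"wy": 0,"wz": 0}

```text
time: 13.75
tool_pos: [0.6099, 0.122, 0.2191]
ee_rot: [[1.0, 0.011, 0.0], [0.011, -1.0, 0.0], [0.0, -0.0, -1.0]]
force: [0.1, 0.3, 0.2]
grip_width: 0.4
```

Run:
```python
from h import *
o=r.get_obs(); print(o["time"],o["tool_pos"],o["grip_width"],o["force"])
s=cap("side"); w=cap("wrist")
a=cv2.resize(s["frame"][195:345,197:317],(400,500),interpolation=cv2.INTER_CUBIC)
cv2.imwrite("pics/m2.png",np.hstack([a,cv2.resize(w["frame"][100:400,200:440],(400,500))]))
```

```text
13.75 [0.60990633 0.12196238 0.21908849] 0.4001002680935564 [0.09946426 0.3306948  0.17663734]
```

View pics/m2.png

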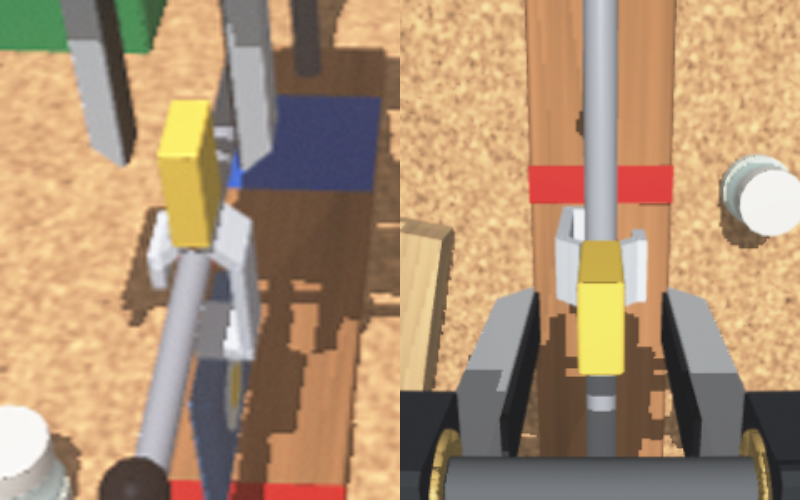

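The carrier hangs upright, its tab midway between the open fingers, and covers the red mark completely. Next I'll retreat upward.

>>> play_rows:
  targets:
    - {"grip": -0.2,"dx": 0,"dy": 0,"dz": -0.01,"wx": 0,"wy": 0,"wz": 0}
    - {"grip": -0.2,"dx": 0,"dy": 0,"dz": -0.02,"wx": 0,"wy": 0,"wz": 0}
    - {"grip": -0.2,"dx": 0,"dy": 0,"dz": -0.03,"wx": 0,"wy": 0,"wz": 0}
    - {"grip": -0.2,"dx": 0,"dy": 0,"dz": -0.03,"wx": 0,"wy": 0,"wz": 0}
    - {"grip": -0.2,"dx": 0,"dy": 0,"dz": -0.02,"wx": 0,"wy": 0,"wz": 0}

```text
time: 14.35
tool_pos: [0.6102, 0.122, 0.3328]
ee_rot: [[1.0, 0.011, 0.004], [0.011, -1.0, 0.001], [0.004, -0.0, -1.0]]
force: [0.1, -0.5, -0.1]
grip_width: 0.399
```

>>> play_rows:
  targets:
    - {"grip": -0.2,"dx": -0.03,"dy": 0,"dz": 0,"wx": 0,"wy": 0,"wz": 0}
    - {"grip": -0.2,"dx": -0.04,"dy": 0,"dz": 0,"wx": 0,"wy": 0,"wz": 0}
    - {"grip": -0.2,"dx": -0.04,"dy": 0,"dz": 0,"wx": 0,"wy": 0,"wz": 0}
    - {"grip": -0.2,"dx": -0.03,"dy": 0,"dz": 0,"wx": 0,"wy": 0,"wz": 0}
    - {"grip": -0.2,"dx": 0,"dy": 0,"dz": 0,"wx": 0,"wy": 0,"wz": 0}

```text
time: 14.85
tool_pos: [0.4673, 0.1206, 0.332]
ee_rot: [[1.0, 0.012, 0.004], [0.012, -1.0, 0.001], [0.004, -0.001, -1.0]]
force: [0.2, -0.2, 0.8]
grip_width: 0.401
```

>>> play_rows:
  targets:
    - {"grip": -0.2,"dx": 0,"dy": 0,"dz": 0,"wx": 0,"wy": 0,"wz": 0}
    - {"grip": -0.2,"dx": 0,"dy": 0,"dz": 0,"wx": 0,"wy": 0,"wz": 0}
    - {"grip": -0.2,"dx": 0,"dy": 0,"dz": 0,"wx": 0,"wy": 0,"wz": 0}
    - {"grip": -0.2,"dx": 0,"dy": 0,"dz": 0,"wx": 0,"wy": 0,"wz": 0}
    - {"grip": -0.2,"dx": 0,"dy": 0,"dz": 0,"wx": 0,"wy": 0,"wz": 0}

```text
time: 15.35
tool_pos: [0.4704, 0.1203, 0.3286]
ee_rot: [[1.0, 0.011, -0.001], [0.011, -1.0, -0.0], [-0.001, 0.0, -1.0]]
force: [0.4, -0.5, 0.4]
grip_width: 0.4
```

Run:
```python
from h import *
np.set_printoptions(precision=4,suppress=True)
o=r.get_obs(); print(o["time"],o["tool_pos"])
s=cap("side"); ys=blob(s,"y",(215,190,290,280)); s2=cap("side"); y2=blob(s2,"y",(215,190,290,280)); print(ys["c"],y2["c"])
# expected tab px with the hook on rail at mark
q=proj(s,[[.6097,.1216,.212]]); print(q)
t=cap("top"); yt=blob(t,"y",(190,150,270,230)); print(yt and (yt["c"],tri(s,ys["c"],t,yt["c"])))
cv2.imwrite("pics/end.png",s["frame"])
```

```text
15.35 [0.4704 0.1203 0.3286]
[253.298 246.025] [253.2656 246.0359]
[[254.3079 245.2014]]
(array([220.7925, 171.3854]), (array([0.6123, 0.1256, 0.2153]), np.float64(0.0051041905641234725)))
```

View pics/end.png

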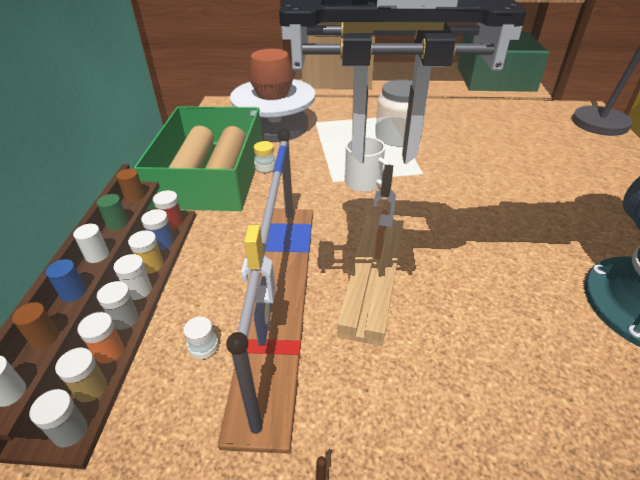

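The final view shows the blue carrier hanging still over the mark (tab at (253,246)), the terracotta carrier standing in the rest, and the arm clear.

```bash
python3 -c "
from bench import r
r.close_job()"
```

```text
the job is handed in; nothing more can be done
```

The blue-plaque carrier is hanging on the rail over the red mark, and I handed the job in after about 15.5 s of robot time. I took it by its yellow tab, hooked it on the blue section and slid it about 240 mm along the rail, lifted about 2.5 mm. I then lowered it until the rail took its weight, let go, and moved the arm up and back.

**Last checks:**
- **Position:** the carrier hung upright and still; two side pictures put the tab within 0.05 pixel of the same spot. No red showed on the rail, and the tool let go at y 0.122 m, with the mark measured at 0.121–0.1225 m.
- **Surroundings:** the terracotta carrier still stood in the rest, and the robot touched nothing.
- **Disagreement:** the last top and side cross-check of the tab missed by 5 mm and put it at y 0.1256 m. I think the arm partly hid the tab in the top view, but I did not confirm it. I relied on the side and wrist views, which agreed.

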